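Feed a turning blank into the guarded docking saw with the push stick

ROBOT

A 6-joint arm with a two-finger parallel gripper is mounted at the origin on the work surface. World frame = base frame: x ahead of the robot, y to its left, z up, the work surface at z = 0. Lengths are in m, angles in rad, forces in N, time in s.
With the tool pointing down it reaches from about 0.425 to 0.95 m from the base axis. Payload 3.5 kg.
Tool frame: the origin (TCP) lies midway between the tips of the shut fingers; the grasp point (between the pads) lies 19 mm behind it; z points along the fingers, y is the direction in which the jaws open and shut (so a half turn about z gives the same grasp; the last joint's range is limited). The gripper opens to 85 mm and grips with 20 to 120 N. Pads are 22 mm wide; open, the fingers measure 114 mm over their backs; the gripper's body (76 mm by 85 mm) begins 54 mm behind the grasp point. The pads swing forward as they close: fully open they stand 13 mm farther back than shut.
Start: joints at [1.115, 0.286, 1.577, -0, 1.279, -0.15], TCP at [0.203, 0.644, 0.231] pointing down, gripper open.
Joint ranges: [-2.77, 2.77], [-0.9, 2.22], [0.21, 2.48], [-1.53, 4.67], [0.24, 2.81], [-2.84, 2.84]. Speed limits (rad/s): [2.79, 2.79, 3.14, 3.14, 3.14, 3.14].

INTERFACE

Orientations are given as a unit quaternion [w, x, y, z].
In Python, from workcell import read_state, grab_frame, sign_off gives the robot as it stands.
- The arm moves only by the tool drive_tool, never from a script. Its argument "deltas" is text: rows parted by semicolons, each of 5 numbers parted by spaces: the opening, from -1 (shut) to 1 (fully open), then the shift along the tool's x, y, z in mm, then the turn about the tool's z in degrees. A call has 1 to 5 rows; each row shifts and turns the commanded pose from where the row before left it, along the tool's axes as they then stand; what a row does not reach is not made up. A row lasts 1/10 s, in which the tool goes at most 50 mm and 8.59 degrees, less where a joint would pass 70% of its speed; a pose out of reach is approached as far as the arm can. A call is refused whole if a number of a shift passes 50 or a number of a turn 8.59, either way. A call with a gripper value outside its range is refused whole. The fingers move at their own pace and stop on an object; "grip_force" is the grip in N (left out, the last holds). Time passes only in rows, so rows that do not move let the fingers close. It gives the time, the measured TCP pose, the force and the opening at its end, in the units of the state.
- read_state(): the state, without advancing time (a new reading comes with each control period).
- grab_frame(name): name is "scene" or "top" or "wrist"; returns a dict with "frame" (400x640x3 uint8, red, green, blue), "depth" (400x640 float32, m along the optical axis (not along the pixel's ray), 0 where there is no reading), "camera_matrix" (3x3 intrinsics, pixels), "R" (3x3) and "t" (3): a world point X has camera coordinates R X + t. Camera axes: x right, y down, z forward; pixel columns grow to the right and rows downward; lengths in m; the calibration is good to about 2 mm. The wrist camera is an equidistant fisheye: a pixel r from the principal point sees the ray r / f radians off the axis. A picture is of the moment at which its call begins.
- sign_off(): hands the job in, once; it reports no verdict.
The state is a dict: "t": time; "q": joint angles; "joint_velocities": joint speeds; "effort": joint torques, N m; "tcp_pos": TCP position; "tool_rot": TCP orientation; "force": force on the tool from outside, world axes, zero at the start; "moment": the same for the moment, N m; "width": opening from 0.0 (shut) to 1.0 (fully open).
Only numpy, scipy, OpenCV 4.12 (cv2) and the standard library are available. Lean on these libraries where they do the work, as an engineer would, in place of code of your own. Each camera call takes 0.05 s, during which the arm holds its last target. There are 200 camera calls.

TASK

The small docking saw is switched off. Take the push stick from its tray and use it, never your hand, to push the wooden blank along the fence and in through the low opening under the guard until it sits firmly against the spring-loaded length stop hidden inside; feel for the stop, press the stop's spring in by a few millimetres, and do not ram it. Then draw the stick out and put it back in its tray, handle up, without disturbing the other things on the bench.

Things in the scene. Friction and masses are not known exactly. Their poses are not given: they have to be found in the camera images.
- saw: Red docking saw, fixed, base plate 520 x 150 mm. Origin: at the guard's mouth, on the fence's face, at bench height. x = feed direction, y = away from the fence, z up. The bed is 20 mm above the origin. A fence 22 mm high stands along y = 0 from x = -250 mm to the mouth; a flared guide 22 mm high runs from (x -44, y 69) to (0, 47) mm, opposite.
- mouth (a point): Centre of the guard's mouth, on the bed. The mouth is 46 mm wide (saw y 0 to 46 mm) and 34 mm high; behind it the guard is a closed tunnel 220 mm long, its top 44 mm above the bed, with the round blade cover and the motor on top from 100 mm behind the mouth on (up to 164 mm above the bed).
- shoe_mid (a point): Middle of a spring shoe hidden in the tunnel, 10 to 112 mm behind the mouth, with a sloping lead-in. It presses the blank against the fence with about 4 N; sliding past it takes a fairly steady 3 to 11 N once the blank's front is 75 mm in. When let go, the blank is pushed back a little by the stop's spring until the shoe's grip holds it there, still on the stop.
- stop_housing: Grey housing 50 x 86 x 70 mm closing the tunnel; origin under its centre, 245 mm behind the mouth. It carries the hidden stop plate, whose face is set anywhere from 125 to 160 mm behind the mouth (not measured or visible), so the 110 mm blank's rear ends 15 to 60 mm inside. The plate is sprung, 1.5 N per mm from zero, and bottoms hard after 14 mm.
- blank_mid (a point): Centre of the square wooden blank, 110 long (x) x 30 x 30 mm, about 80 g, lying on the saw's bed in front of the mouth with its length along the feed direction, up to 10 mm off the fence and slightly askew.
- blank: The same blank; origin at the centre of its underside, x along its length.
- stick_grip (a point): Grip point on the upright handle of the plywood push stick, 60 mm above its underside. x points to the pushing end, z up. Bar 200 x 24 x 20 mm, about 120 g; handle 34 mm along, 20 mm across, its top 83 mm above the underside. The flat pushing end is 120 mm ahead of the handle's centre, the tail 80 mm behind it.
- stick: The push stick; origin at the centre of its bar's underside (20 mm ahead of the handle's centre), x to the pushing end.
- tray_mid (a point): Centre of the floor of the stick's open wooden tray, fixed, outer 250 (x) x 80 (y) x 20 mm high, walls 5 mm, floor 5 mm thick. The stick starts lying in it, handle up.
- glue: Bystander: white bottle, 50 mm across, 130 mm high, standing; origin under its centre.
- spindle: Bystander: small turned dark wood spindle, 44 mm foot, 108 mm high, standing; origin under its centre.
- tape: Bystander: cardboard ring, 90 mm across, 24 mm high, lying flat; origin under its centre.
There are look-alikes about, which are no part of the job. Leave any black or pink look-alike of the stick alone. Leave any orange look-alike of the blank alone.

How it is judged:
By the outcome, as a careful person would: the job done as asked, in the order asked, and still so for the second after the job is handed in, with the robot touching nothing.
It also fails if it takes over 67 s, if anything falls off the work surface, if the arm or the gripper's body presses on something with over 40 N, if the wrist force passes 120 N, or if a joint passes its speed limit or range.

## Working session

There is one attempt and no reset: what is moved stays moved. The work goes in short steps, Python scripts to look and compute and a tool call to move; the robot and the scene stay as the last step left them, time stands still between calls to the robot, and variables do not carry over. Pictures are saved under pics/ and viewed, about 8 in all and at most 12, crops included, and the job is handed in when it is done.

Besides the shell and the picture viewer there is one more tool, called after ">>>" by a JSON object that holds its "api" and its "payload". drive_tool: Moves the arm, as the interface text tells. Its arguments: {"type":"object","properties":{"deltas":{"type":"string"},"grip_force":{"type":"number"}},"required":["deltas"]}

```bash
mkdir -p pics; ls; cat > h.py <<'E'
import numpy as np, cv2
from workcell import read_state, grab_frame, sign_off
def save(n,f,crop=None,s=1):
    im=f["frame"][...,::-1]
    if crop: im=im[crop[1]:crop[3],crop[0]:crop[2]]
    cv2.imwrite("pics/"+n+".png",cv2.resize(im,None,fx=s,fy=s))
def rays(f,uv,fish=False):
    K=f["camera_matrix"];uv=np.atleast_2d(np.array(uv,float))
    x=(uv-K[:2,2])/np.array([K[0,0],K[1,1]])
    if fish:
        r=np.linalg.norm(x,axis=1,keepdims=True)
        d=np.hstack([x/np.maximum(r,1e-9)*np.sin(r),np.cos(r)])
    else: d=np.hstack([x,np.ones((len(x),1))])
    return -f["R"].T@f["t"], d@f["R"]
def onz(f,uv,z,fish=False):
    c,d=rays(f,uv,fish); return c+d*((z-c[2])/d[:,2:])
def cloud(f,fish=False):
    H,W=f["depth"].shape;u,v=np.meshgrid(np.arange(W),np.arange(H))
    c,d=rays(f,np.c_[u.ravel(),v.ravel()],fish)
    dc=d@f["R"].T; return (c+d/dc[:,2:]*f["depth"].ravel()[:,None]).reshape(H,W,3)
E
python3 - <<'E'
from h import *
import pickle
D={n:grab_frame(n) for n in("scene","top","wrist")}
pickle.dump(D,open("d0.pkl","wb"))
for n in D: print(n,D[n]["camera_matrix"].round(1).tolist(),(-D[n]["R"].T@D[n]["t"]).round(3),D[n]["R"].round(2).tolist())
a=np.vstack([D["top"]["frame"],D["scene"]["frame"]])[...,::-1]
cv2.imwrite("pics/a.png",D["top"]["frame"][...,::-1]);cv2.imwrite("pics/b.png",D["scene"]["frame"][...,::-1])
print(read_state())
E
```

```text
pics
scene [[502.3, 0.0, 314.7], [0.0, 502.3, 197.6], [0.0, 0.0, 1.0]] [ 1.255 -1.22   1.194] [[0.84, 0.54, -0.02], [0.33, -0.55, -0.77], [-0.43, 0.64, -0.64]]
top [[493.9, 0.0, 318.3], [0.0, 493.9, 195.9], [0.0, 0.0, 1.0]] [ 0.2   -0.078  1.834] [[-0.02, -1.0, 0.01], [-0.99, 0.02, -0.16], [0.16, -0.01, -0.99]]
wrist [[309.7, 0.0, 315.8], [0.0, 309.7, 199.8], [0.0, 0.0, 1.0]] [0.132 0.666 0.374] [[0.3, 0.95, -0.0], [0.91, -0.29, 0.29], [0.28, -0.09, -0.96]]
{'t': 0.15, 'q': array([ 1.11501136e+00,  2.87007407e-01,  1.57785818e+00, -2.17051235e-06,
        1.27861866e+00, -1.50037371e-01]), 'joint_velocities': array([-0.00023452, -0.00256442, -0.00412486,  0.00074197, -0.00235203,
       -0.00208276]), 'effort': array([ 6.89681165e-04, -4.06601894e+01, -2.93141162e+01, -1.40545444e-04,
        3.90618559e-03,  1.85708174e-06]), 'tcp_pos': array([0.20294276, 0.64322133, 0.23022532]), 'tool_rot': array([-2.81138839e-04,  1.52278662e-01,  9.88337146e-01, -9.03044133e-04]), 'force': array([ 0.42131947,  0.21664711, -0.11181823]), 'moment': array([-0.01508858,  0.02374331, -0.03908473]), 'width': 1.0021896401291117}
```

View pics/a.png

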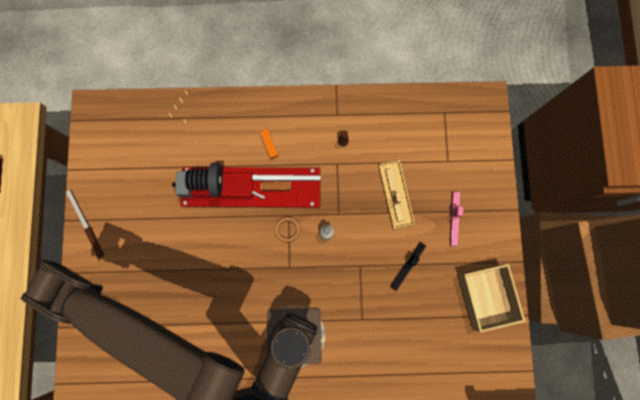

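View pics/b.png

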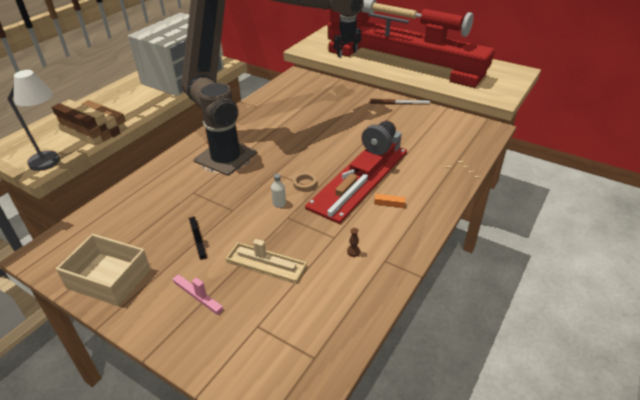

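The top view shows the saw (180–322, 165–208), its mouth near column 250 and the blank at (275,185). The tray with the stick is at (396,195). The scene view confirms the handle at (260,247), with the black and pink sticks and the orange blank as look-alikes. Next I'll measure coarsely and crop.

```bash
python3 - <<'E'
from h import *
import pickle
D=pickle.load(open("d0.pkl","rb"))
f=D["top"];P=cloud(f);hsv=cv2.cvtColor(f["frame"],cv2.COLOR_RGB2HSV)
for n,uv in dict(handle=(396,197),trayA=(391,163),trayB=(404,225),sawR=(321,187),blank=(275,185),fence=(285,177),glue=(326,230),spindle=(343,138),tape=(288,229)).items(): print(n,P[uv[1],uv[0]].round(3))
hm=(hsv[...,0]<4)|(hsv[...,0]>176)
m=(hm&(hsv[...,1]>180)&(hsv[...,2]>80)).astype(np.uint8)
m[:150]=0;m[215:]=0
Q=P[m>0];Q=Q[(Q[:,2]<.03)&(Q[:,2]>.01)];print("base",cv2.minAreaRect(Q[:,:2].astype(np.float32)),Q[:,2].mean(),len(Q))
# heights above bench in tray region
R=P[155:235,370:420].reshape(-1,3)
for lo,hi in((.03,.06),(.06,.12),(.015,.022),(.022,.04)):
    q=R[(R[:,2]>lo)&(R[:,2]<hi)]; 
    if len(q)>4: print(lo,hi,len(q),q.mean(0).round(3),cv2.minAreaRect(q[:,:2].astype(np.float32)))
a=cv2.resize(f["frame"][150:240,170:420][...,::-1],None,fx=3.2,fy=3.2,interpolation=2)
b=cv2.resize(D["scene"]["frame"][110:290,215:415][...,::-1],None,fx=1.6,fy=1.6,interpolation=2)
c=cv2.resize(D["wrist"]["frame"][...,::-1],(480,300))
o=np.zeros((600,800,3),np.uint8);o[:288]=a[:, :800];o[300:300+b.shape[0],:b.shape[1]]=b;o[300:,320:]=c
cv2.imwrite("pics/c.png",o)
E
```

```text
handle [ 0.48  -0.378  0.088]
trayA [ 0.626 -0.381 -0.001]
trayB [ 0.385 -0.414  0.021]
sawR [ 0.539 -0.112 -0.004]
blank [0.541 0.058 0.05 ]
fence [0.571 0.021 0.046]
glue [ 0.364 -0.123  0.125]
spindle [ 0.706 -0.196  0.077]
tape [0.382 0.014 0.006]
base ((0.542361319065094, 0.15217375755310059), (0.5140094757080078, 0.14770470559597015), 88.12411499023438) 0.020550113580709236 2388
0.03 0.06 90 [ 0.493 -0.384  0.035] ((0.4885904788970947, -0.3750714957714081), (0.2163822501897812, 0.044025968760252), 9.429681777954102)
0.06 0.12 68 [ 0.481 -0.387  0.085] ((0.48191186785697937, -0.3881697356700897), (0.033271316438913345, 0.02001175470650196), 11.85171127319336)
0.015 0.022 256 [ 0.503 -0.391  0.019] ((0.4973093867301941, -0.3838309943675995), (0.1710970550775528, 0.27333056926727295), 84.86800384521484)
0.022 0.04 325 [ 0.503 -0.385  0.027] ((0.5044306516647339, -0.39114001393318176), (0.24868044257164001, 0.08038123697042465), 9.87863826751709)
```

View pics/c.png

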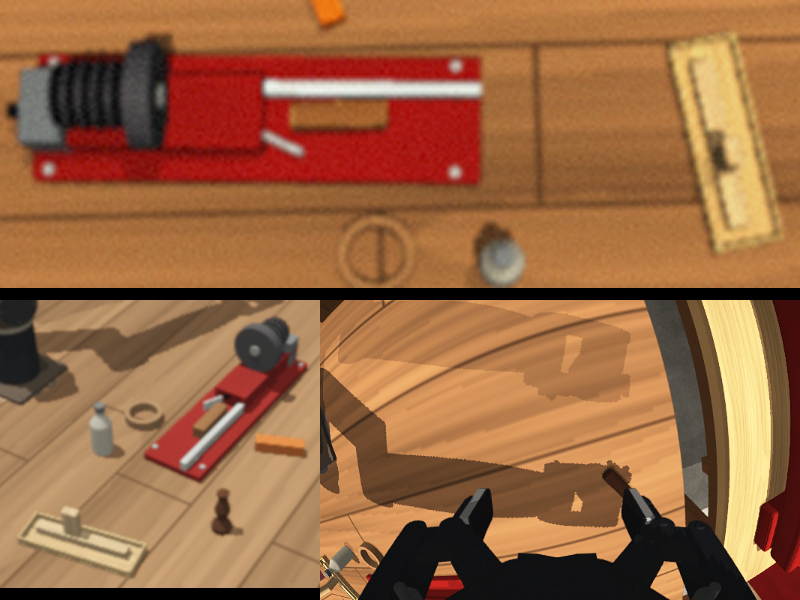

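The crops show the saw's feed direction is about world +y with the fence on the far (+x) side. The tray axis is about +10° and the stick's handle is at (0.481, -0.387), so its pushing end points to +x. Next I'll turn the tool x to world +y and move over the saw's mouth for a close look.

>>> {"api": "drive_tool", "payload": {"deltas": "1 0 0 -10 8; 1 0 0 -10 8; 1 0 0 0 8; 1 0 0 0 8; 1 0 0 0 8"}}

```text
t: 0.65
tcp_pos: [0.203, 0.6435, 0.2509]
tool_rot: [0.0, 0.484, 0.875, -0.0]
force: [0.7, -0.7, 0.5]
width: 1.005
```

>>> {"api": "drive_tool", "payload": {"deltas": "1 0 0 0 8; 1 0 0 0 8; 1 0 0 0 8; 1 0 0 0 8.5; 1 0 0 0 0"}}

```text
t: 1.15
tcp_pos: [0.2031, 0.6435, 0.2508]
tool_rot: [0.0, 0.707, 0.707, -0.0]
force: [0.0, -0.6, -0.1]
width: 0.996
```

>>> {"api": "drive_tool", "payload": {"deltas": "1 -43 23 0 0; 1 -43 23 0 0; 1 -43 23 0 0; 1 -43 23 0 0; 1 -43 23 0 0"}}

```text
t: 1.65
tcp_pos: [0.3185, 0.4269, 0.2512]
tool_rot: [0.0, 0.706, 0.708, 0.0]
force: [1.8, 0.7, 0.0]
width: 1.005
```

>>> {"api": "drive_tool", "payload": {"deltas": "1 -43 23 0 0; 1 -43 23 0 0; 1 -43 23 0 0; 1 -43 23 0 0; 1 -43 23 0 0"}}

```text
t: 2.15
tcp_pos: [0.4334, 0.2118, 0.2515]
tool_rot: [0.0, 0.706, 0.708, 0.0]
force: [1.5, -0.4, -0.5]
width: 0.996
```

>>> {"api": "drive_tool", "payload": {"deltas": "1 -43 23 0 0; 1 -43 23 0 0; 1 -43 23 0 0; 1 -43 23 0 0; 1 0 0 0 0"}}

```text
t: 2.65
tcp_pos: [0.5268, 0.0369, 0.2513]
tool_rot: [0.001, 0.708, 0.706, -0.0]
force: [0.3, 0.9, 0.1]
width: 0.999
```

```bash
python3 - <<'E'
from h import *
import pickle
s=read_state();print(s["tcp_pos"],s["tool_rot"],s["t"])
f=grab_frame("wrist");pickle.dump(f,open("w1.pkl","wb"));save("d",f,None,1.25)
f2=grab_frame("top");pickle.dump(f2,open("t1.pkl","wb"))
E
```

```text
[0.52682268 0.03685178 0.25125397] [ 8.29098140e-04  7.08306573e-01  7.05904388e-01 -3.26018001e-04] 2.65
```

View pics/d.png

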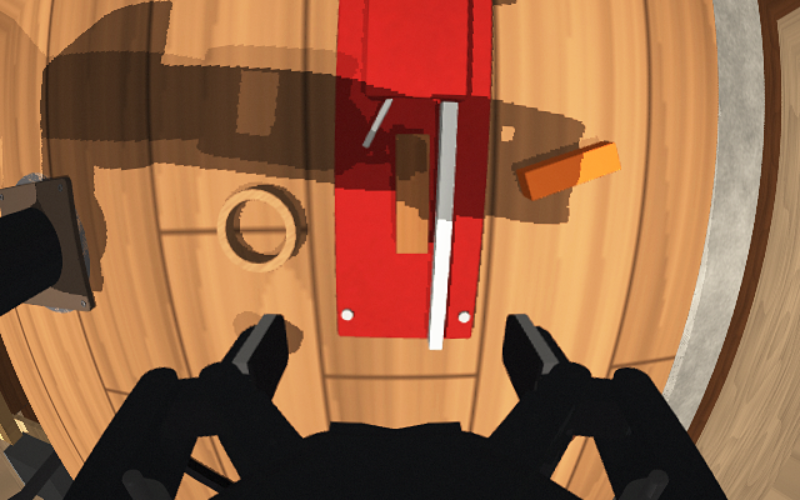

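The close view shows the guard's front edge at about (365–490, 97), the fence (440,102)–(430,349), the guide (390,100)–(366,147) and the blank (396–430, 133–253), nearly parallel to the fence. Now I'll measure from wrist depth and cross-check it with rays from the top view.

```bash
python3 - <<'E'
from h import *
import pickle
f=pickle.load(open("w1.pkl","rb"));P=cloud(f,True);hsv=cv2.cvtColor(f["frame"],cv2.COLOR_RGB2HSV)
h,s,v=[hsv[...,i].astype(int) for i in range(3)]
X,Y,Z=P[...,0],P[...,1],P[...,2]
red=((h<5)|(h>175))&(s>150)
box=(X>.4)&(X<.68)&(Y>-.15)&(Y<.42)
def rect(m,n):
    q=P[m];r=cv2.minAreaRect(q[:,:2].astype(np.float32));print(n,len(q),"z",np.median(q[:,2]).round(4),np.round(r[0],4),np.round(r[1],4),round(r[2],2));return q
rect(red&box&(Z>.012)&(Z<.028),"bed")
q=rect(red&box&(Z>.055)&(Z<.075),"guardtop")
print("guard front y pct",np.percentile(q[:,1],[0.2,1,2,5]).round(4), "x", np.percentile(q[:,0],[1,99]).round(4))
gray=(s<60)&box&(Z>.037)&(Z<.048)
fe=rect(gray&(X>.535),"fence top");
n,l=cv2.connectedComponents((gray&(X>.535)).astype(np.uint8))
k=1+np.argmax([ (l==i).sum() for i in range(1,n)]);fe=P[l==k]
for y in np.arange(-.1,.11,.03):
    w=fe[abs(fe[:,1]-y)<.012]
    if len(w): print(round(y,2),"fence x",np.percentile(w[:,0],[2,98]).round(4),w[:,0].mean().round(4))
print("fence y",fe[:,1].min(),fe[:,1].max())
gu=rect(gray&(X<.535),"guide")
wood=(h>8)&(h<22)&(s>80)&box&(Z>.042)&(Z<.056)&(X<.57)
n,l=cv2.connectedComponents(wood.astype(np.uint8));k=1+np.argmax([(l==i).sum() for i in range(1,n)])
b=rect(l==k,"blank top")
# second view: top ray for blank corners
t=pickle.load(open("t1.pkl","rb"));d=pickle.load(open("d0.pkl","rb"))["top"]
H=cv2.cvtColor(d["frame"],cv2.COLOR_RGB2HSV);m=((H[...,0]>8)&(H[...,0]<20)).astype(np.uint8);m[:180]=0;m[192:]=0;m[:,:257]=0;m[:,295:]=0
v_,u_=np.nonzero(m);c=onz(d,[[u_.mean(),v_.mean()]],.05);print("blank centre by top ray at z .05",c,len(u_))
# stereo height: ray from wrist centroid vs top
vv,uu=np.nonzero(l==k);c1,d1=rays(f,[[uu.mean(),vv.mean()]],True);c2,d2=rays(d,[[u_.mean(),v_.mean()]])
A=np.c_[d1[0],-d2[0]];sol=np.linalg.lstsq(A,c2-c1,rcond=None)[0];print("triang",c1+d1[0]*sol[0],c2+d2[0]*sol[1])
E
```

```text
bed 19839 z 0.0208 [0.5426 0.0749] [0.3597 0.1499] 88.28
guardtop 6387 z 0.0649 [0.5459 0.1891] [0.0916 0.0864] 88.64
guard front y pct [0.1431 0.1443 0.1451 0.1476] x [0.5033 0.5877]
fence top 2351 z 0.0427 [0.5724 0.0185] [0.2486 0.0151] 88.28
-0.1 fence x [0.5621 0.5757] 0.5687
-0.07 fence x [0.5624 0.576 ] 0.5691
-0.04 fence x [0.564  0.5776] 0.5706
-0.01 fence x [0.5645 0.5778] 0.5712
0.02 fence x [0.5651 0.5787] 0.5718
0.05 fence x [0.5662 0.5801] 0.5728
0.08 fence x [0.567  0.5806] 0.5737
0.11 fence x [0.568  0.5815] 0.5748
fence y -0.10552503591479165 0.14276929697195126
guide 192 z 0.0428 [0.5109 0.1234] [0.0493 0.0054] 62.92
blank top 2480 z 0.0508 [0.5425 0.0577] [0.1095 0.0288] 89.83
blank centre by top ray at z .05 [[0.54047358 0.05414775 0.05      ]] 273
triang [0.54297879 0.05648471 0.02981582] [0.54428882 0.05563441 0.03000254]
```

The heights agree: bed 0.0208, fence top 0.0427, blank top 0.0508. The triangulated blank height is unreliable because the blank is partly in shadow, but its xy agrees. The saw origin is about (0.5687, 0.1435) with yaw 88.3°, and the blank sits 8–9 mm off the fence. Next I'll go over the tray.

>>> {"api": "drive_tool", "payload": {"deltas": "1 -45 -5 0 0; 1 -45 -5 0 0; 1 -45 -5 0 0; 1 -45 -5 0 0; 1 -45 -5 0 0"}}

```text
t: 3.25
tcp_pos: [0.4995, -0.183, 0.2515]
tool_rot: [0.0, 0.706, 0.709, 0.0]
force: [0.3, -0.1, -0.2]
width: 1.002
```

>>> {"api": "drive_tool", "payload": {"deltas": "1 -45 -5 0 0; 1 -45 -5 0 0; 1 -45 -5 0 0; 1 -45 -5 0 0; 1 0 0 0 8"}}

```text
t: 3.75
tcp_pos: [0.4793, -0.3663, 0.2511]
tool_rot: [0.0, 0.756, 0.654, -0.001]
force: [0.1, -0.0, 0.1]
width: 0.999
```

>>> {"api": "drive_tool", "payload": {"deltas": "1 0 0 0 8; 1 0 0 0 8; 1 0 0 0 8; 1 0 0 0 8; 1 0 0 0 8"}}

```text
t: 4.25
tcp_pos: [0.4805, -0.3613, 0.2512]
tool_rot: [-0.0, 0.934, 0.358, 0.0]
force: [-0.2, 0.0, 0.8]
width: 0.999
```

>>> {"api": "drive_tool", "payload": {"deltas": "1 0 0 0 8; 1 0 0 0 8; 1 0 0 0 8; 1 0 0 0 8; 1 0 0 0 0"}}

```text
t: 4.75
tcp_pos: [0.4805, -0.3615, 0.2513]
tool_rot: [-0.0, 0.996, 0.089, -0.0]
force: [-0.4, 0.0, 0.7]
width: 0.999
```

```bash
python3 - <<'E'
from h import *
import pickle
s=read_state();print(s["tcp_pos"],s["tool_rot"],s["t"],s["force"])
f=grab_frame("wrist");pickle.dump(f,open("w2.pkl","wb"));save("e",f,None,1.25)
P=cloud(f,True);X,Y,Z=P[...,0],P[...,1],P[...,2];box=(X>.36)&(X<.66)&(Y>-.47)&(Y<-.3)
for n,lo,hi in(("tray wall",.017,.0225),("bar",.0232,.029),("handle",.07,.1)):
    q=P[box&(Z>lo)&(Z<hi)]
    if len(q)<5: print(n,len(q));continue
    r=cv2.minAreaRect(q[:,:2].astype(np.float32));print(n,len(q),q[:,2].mean().round(4),np.round(r[0],4),np.round(r[1],4),round(r[2],2))
E
```

```text
[ 0.48050943 -0.3614741   0.25127778] [-2.80503029e-04  9.96030620e-01  8.90108197e-02 -1.53799250e-05] 4.75 [-0.38106107  0.04412706  0.670949  ]
tray wall 2040 0.0204 [ 0.5055 -0.3906] [0.2487 0.0811] 10.12
bar 2554 0.0258 [ 0.5146 -0.3825] [0.2245 0.0405] 5.28
handle 665 0.0873 [ 0.4835 -0.3869] [0.033  0.0206] 10.21
```

View pics/e.png

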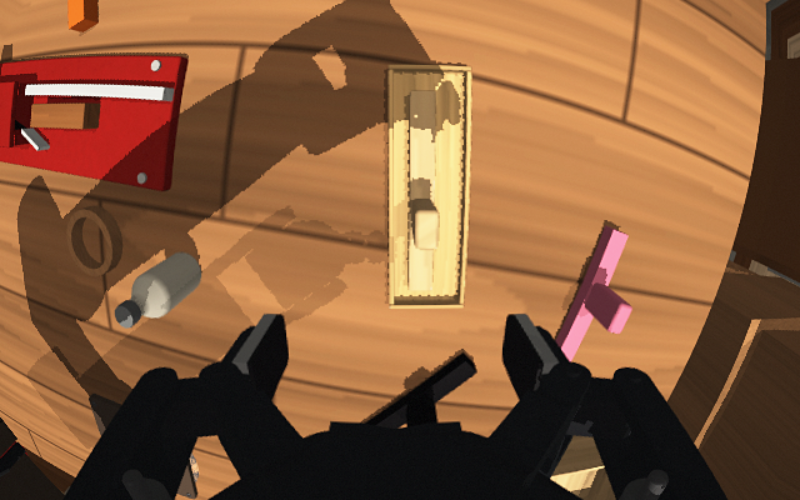

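The tray rim is at z 0.0204, centre (0.5055, -0.3906), 10.1°. The handle is centred on (0.4835, -0.3869), 10.2°, top 0.087. The tool is already aligned, so I'll shift +25.5 mm in tool y, descend and grip.

>>> {"api": "drive_tool", "payload": {"deltas": "1 -1.5 25.5 20 0; 1 0 0 45 0; 1 0 0 45 0; 1 0 0 45 0; 1 0 0 30 0", "grip_force": 110}}

```text
t: 5.3
tcp_pos: [0.4817, -0.3864, 0.0626]
tool_rot: [-0.002, 0.996, 0.089, -0.001]
force: [0.8, 0.2, 0.2]
width: 1.004
```

>>> {"api": "drive_tool", "payload": {"deltas": "1 0 0 15 0; 1 0 0 9 0; 1 0 0 0 0; 1 0 0 0 0"}}

```text
t: 5.7
tcp_pos: [0.4839, -0.3898, 0.0443]
tool_rot: [0.001, 0.996, 0.087, 0.001]
force: [0.2, -0.3, 1.0]
width: 0.999
```

>>> {"api": "drive_tool", "payload": {"deltas": "1 0 -2.5 2 0; -1 0 0 0 0; -1 0 0 0 0; -1 0 0 0 0; -1 0 0 0 0", "grip_force": 110}}

```text
t: 6.2
tcp_pos: [0.4824, -0.3864, 0.0405]
tool_rot: [0.0, 0.996, 0.087, 0.0]
force: [-0.9, -0.9, -0.1]
width: 0.332
```

>>> {"api": "drive_tool", "payload": {"deltas": "-1 0 0 0 0; -1 0 0 0 0; -1 0 0 0 0; -1 0 0 0 0; -1 0 0 0 0"}}

```text
t: 6.7
tcp_pos: [0.4825, -0.3866, 0.0406]
tool_rot: [0.0, 0.996, 0.087, 0.0]
force: [-0.1, -0.0, 1.9]
width: 0.222
```

>>> {"api": "drive_tool", "payload": {"deltas": "-1 0 0 -10 0; -1 0 0 -30 0; -1 0 0 -40 0; -1 0 0 -40 0; -1 0 0 0 0"}}

```text
t: 7.2
tcp_pos: [0.4851, -0.3892, 0.1683]
tool_rot: [0.005, 0.996, 0.087, 0.004]
force: [0.8, -0.5, -0.7]
width: 0.222
```

>>> {"api": "drive_tool", "payload": {"deltas": "-1 0 0 -40 -8.5; -1 0 0 0 -8.5; -1 0 0 0 -8.5; -1 0 0 0 -8.5; -1 0 0 0 -8.5"}}

```text
t: 7.7
tcp_pos: [0.4817, -0.3856, 0.1992]
tool_rot: [-0.001, 0.896, 0.445, -0.0]
force: [0.6, -0.5, -0.6]
width: 0.217
```

>>> {"api": "drive_tool", "payload": {"deltas": "-1 0 0 0 -8.5; -1 0 0 0 -8.5; -1 0 0 0 -8.5; -1 0 0 0 -8.5; -1 0 0 0 -2"}}

```text
t: 8.2
tcp_pos: [0.4817, -0.3856, 0.199]
tool_rot: [-0.001, 0.715, 0.699, 0.0]
force: [-0.5, 0.8, -0.7]
width: 0.222
```

>>> {"api": "drive_tool", "payload": {"deltas": "-1 25 0 0 0; -1 40 0 0 0; -1 40 0 0 0; -1 40 0 0 0; -1 40 0 0 0"}}

```text
t: 8.7
tcp_pos: [0.4863, -0.1994, 0.1993]
tool_rot: [-0.001, 0.717, 0.697, -0.0]
force: [-0.0, -0.2, -1.6]
width: 0.225
```

>>> {"api": "drive_tool", "payload": {"deltas": "-1 40 0 0 0; -1 40 0 0 0; -1 40 0 0 0; -1 25 0 0 0; -1 0 0 0 0"}}

```text
t: 9.2
tcp_pos: [0.49, -0.0534, 0.1993]
tool_rot: [-0.001, 0.715, 0.699, -0.0]
force: [-0.3, -0.3, -1.8]
width: 0.227
```

>>> {"api": "drive_tool", "payload": {"deltas": "-1 0 0 20 0; -1 0 0 20 0; -1 0 0 0 0"}}

```text
t: 9.5
tcp_pos: [0.4884, -0.0563, 0.1567]
tool_rot: [-0.003, 0.717, 0.697, -0.002]
force: [-1.5, -0.7, -1.4]
width: 0.22
```

```bash
python3 - <<'E'
from h import *
import pickle
s=read_state();print(s["tcp_pos"],s["tool_rot"],s["t"],s["force"])
f=grab_frame("wrist");pickle.dump(f,open("w3.pkl","wb"));save("f",f,None,1.25)
O=np.array([.5687,.1435]);a=np.radians(88.3);ex=np.array([np.cos(a),np.sin(a)]);ey=np.array([-ex[1],ex[0]])
d=s["tcp_pos"][:2]-O;print("tcp saw",d@ex,d@ey,"yaw",np.degrees(2*np.arctan2(s["tool_rot"][2],s["tool_rot"][1])))
P=cloud(f,True);hsv=cv2.cvtColor(f["frame"],cv2.COLOR_RGB2HSV)
q=P.reshape(-1,3);S=np.c_[(q[:,:2]-O)@ex,(q[:,:2]-O)@ey,q[:,2]]
z0=s["tcp_pos"][2]-.0355+.02
m=(abs(S[:,2]-z0)<.006)&(abs(S[:,0]-d@ex-.06)<.1)&(abs(S[:,1]-d@ey)<.05)
b=S[m];print(len(b),"bar top z",np.median(b[:,2]),"exp",z0,"x",np.percentile(b[:,0],[1,99]),"y",np.percentile(b[:,1],[1,50,99]))
for x in np.arange(-.16,.0,.02):
    w=b[abs(b[:,0]-x)<.01]
    if len(w)>5: print(round(x,2),w.mean(0).round(4),np.percentile(w[:,1],[2,98]).round(4))
E
```

```text
[ 0.48843154 -0.05625929  0.1566894 ] [-0.00335008  0.71658323  0.69749083 -0.00195056] 9.5 [-1.47088588 -0.74977818 -1.41353137]
tcp saw -0.20205263275719546 0.07430702202771271 yaw 88.45291334797948
9264 bar top z 0.14216307899760006 exp 0.14118939668299976 x [-0.18701471 -0.08323518] y [0.06321423 0.07492073 0.08665856]
-0.16 [-0.1599  0.0748  0.1421] [0.0631 0.0863]
-0.14 [-0.1398  0.075   0.1421] [0.0636 0.0866]
-0.12 [-0.1199  0.0749  0.1422] [0.0634 0.0864]
-0.1 [-0.1001  0.0751  0.1423] [0.0635 0.0865]
-0.08 [-0.0861  0.075   0.1422] [0.0635 0.0866]
```

View pics/f.png

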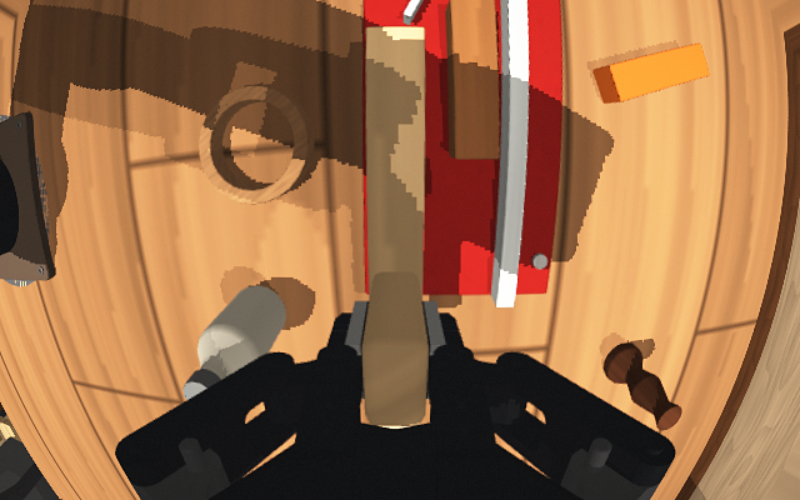

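The stick is level, straight and centred in the grip, with its tip 119 mm ahead. The blank lies at (450–500, 0–158), off the fence. I'll lower the bar beside the blank and ease the blank against the fence with its side.

>>> {"api": "drive_tool", "payload": {"deltas": "-1 21 8 20 0; -1 0 0 30 0; -1 0 0 25 0; -1 0 0 15 0; -1 0 0 3 0"}}

```text
t: 10.05
tcp_pos: [0.4987, -0.0359, 0.0661]
tool_rot: [-0.001, 0.717, 0.697, -0.001]
force: [0.4, 0.3, -1.9]
width: 0.217
```

>>> {"api": "drive_tool", "payload": {"deltas": "-1 0 0 0 0; -1 0 0 0 0"}}

```text
t: 10.25
tcp_pos: [0.5009, -0.0363, 0.0689]
tool_rot: [0.001, 0.717, 0.698, 0.001]
force: [-0.2, 0.9, -1.3]
width: 0.223
```

>>> {"api": "drive_tool", "payload": {"deltas": "-1 0 0 9 0; -1 0 5 0 0; -1 0 4 0 0; -1 0 3 0 0; -1 0 0 0 0"}}

```text
t: 10.75
tcp_pos: [0.5124, -0.0361, 0.0587]
tool_rot: [0.0, 0.716, 0.698, 0.0]
force: [0.4, 0.5, -0.9]
width: 0.222
```

>>> {"api": "drive_tool", "payload": {"deltas": "-1 0 2 0 0; -1 0 2 0 0; -1 0 2 0 0; -1 0 0 0 0; -1 0 0 0 0"}}

```text
t: 11.25
tcp_pos: [0.5177, -0.0362, 0.0584]
tool_rot: [0.0, 0.716, 0.698, 0.0]
force: [-0.4, -0.1, -1.6]
width: 0.22
```

>>> {"api": "drive_tool", "payload": {"deltas": "-1 0 1.5 0 0; -1 0 1.5 0 0; -1 0 0 0 0; -1 0 1 0 0; -1 0 0 0 0"}}

```text
t: 11.75
tcp_pos: [0.5217, -0.0362, 0.0583]
tool_rot: [0.0, 0.716, 0.698, 0.0]
force: [-0.3, 0.4, -0.9]
width: 0.217
```

>>> {"api": "drive_tool", "payload": {"deltas": "-1 0 0.5 0 0; -1 0 0 0 0; -1 0 0.5 0 0; -1 0 0 0 0"}}

```text
t: 12.15
tcp_pos: [0.5223, -0.0362, 0.0583]
tool_rot: [-0.0, 0.716, 0.698, -0.0]
force: [-1.6, -0.2, -0.9]
width: 0.216
```

A light force of about 1.6 N came up as the blank met the fence (stick centre 41.7 mm off the fence = 30 + 12). Now I'll back off, go behind the blank and look.

>>> {"api": "drive_tool", "payload": {"deltas": "-1 0 -6 0 0; -1 -20 0 0 0; -1 -30 0 0 0; -1 -30 0 0 0; -1 -20 0 0 0"}}

```text
t: 12.65
tcp_pos: [0.514, -0.1377, 0.0587]
tool_rot: [0.001, 0.717, 0.697, 0.0]
force: [0.8, -0.4, -1.2]
width: 0.219
```

>>> {"api": "drive_tool", "payload": {"deltas": "-1 0 0 0 0; -1 0 14 0 0; -1 0 14 0 0; -1 0 0 0 0; -1 0 0 0 0"}}

```text
t: 13.15
tcp_pos: [0.5415, -0.136, 0.0581]
tool_rot: [-0.0, 0.716, 0.698, -0.0]
force: [-0.3, 0.4, -1.8]
width: 0.224
```

```bash
cat >> h.py <<'E'
O=np.array([.5687,.1435]);_a=np.radians(88.3);ex=np.array([np.cos(_a),np.sin(_a)]);ey=np.array([-ex[1],ex[0]])
def saw(p): p=np.asarray(p);d=p[...,:2]-O;return np.stack([d@ex,d@ey,p[...,2]],-1)
E
python3 - <<'E'
from h import *
s=read_state();print("tcp saw",saw(s["tcp_pos"]),"yaw",np.degrees(2*np.arctan2(s["tool_rot"][2],s["tool_rot"][1])),s["t"],s["force"])
f=grab_frame("wrist");save("g",f,None,1.25)
S=saw(cloud(f,True)).reshape(-1,3)
hsv=cv2.cvtColor(f["frame"],cv2.COLOR_RGB2HSV).reshape(-1,3).astype(int)
m=(abs(S[:,2]-.051)<.004)&(S[:,0]>-.2)&(S[:,0]<0.02)&(S[:,1]>-.01)&(S[:,1]<.06)
print("blank",m.sum(),np.percentile(S[m],[1,50,99],axis=0).round(4).tolist(),cv2.minAreaRect(S[m][:,:2].astype(np.float32)))
m=(abs(S[:,2]-.043)<.004)&(S[:,0]>-.3)&(S[:,0]<-.05)&(S[:,1]>-.03)&(S[:,1]<.04)
t=saw(s["tcp_pos"])
for x in(-.17,-.2,-.22):
    w=S[m&(abs(S[:,0]-x)<.01)];
    for lo,hi in((-.02,.001),(.001,.04)):
        k=w[(w[:,1]>lo)&(w[:,1]<hi)]; 
        if len(k): print(x,len(k),np.percentile(k[:,1],[2,98]).round(4),k[:,2].mean().round(4))
b=S[m&(S[:,1]>.003)];print("tip x",np.percentile(b[:,0],[99.5]) if len(b) else 0)
E
```

```text
tcp saw [-0.2801485   0.01887143  0.05811036] yaw 88.529119430133 13.15 [-0.29421177  0.44914113 -1.83684385]Traceback (most recent call last):
  File "<stdin>", line 7, in <module>
    return _quantile_unchecked(
        a, q, axis, out, overwrite_input, method, keepdims, weights)
    return _ureduce(a,
                    func=_quantile_ureduce_func,
    ...<5 lines>...
                    overwrite_input=overwrite_input,
                    method=method)
    r = func(a, **kwargs)
    result = _quantile(arr,
                       quantiles=q,
    ...<2 lines>...
                       out=out,
                       weights=wgt)
    slices_having_nans = np.isnan(arr[-1, ...])
                                  ~~~^^^^^^^^^
IndexError: index -1 is out of bounds for axis 0 with size 0
```

View pics/g.png

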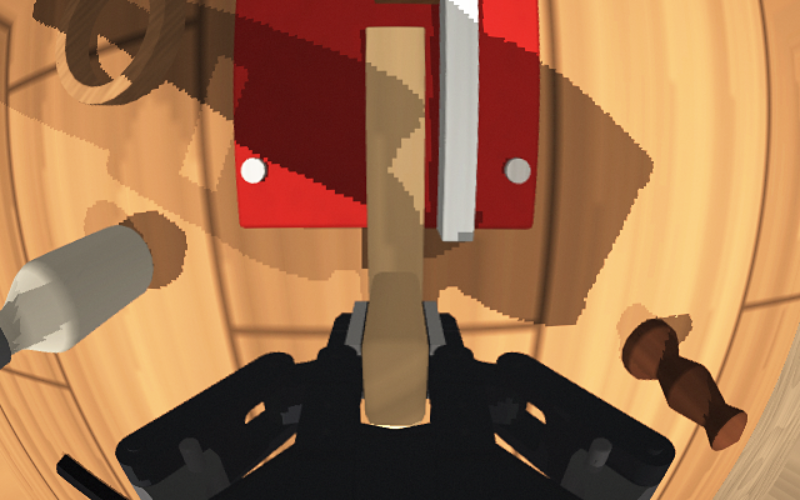

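>>> {"api": "drive_tool", "payload": {"deltas": "-1 0 2.5 0 0; -1 0 0 0 0"}}

```text
t: 13.4
tcp_pos: [0.5442, -0.1367, 0.0583]
tool_rot: [-0.0, 0.716, 0.698, -0.0]
force: [0.1, -0.5, -0.8]
width: 0.22
```

```bash
python3 - <<'E'
from h import *
s=read_state();print("tcp saw",saw(s["tcp_pos"]),s["t"],s["force"])
for n in("top","scene"):
    f=grab_frame(n);S=saw(cloud(f))
    h=cv2.cvtColor(f["frame"],cv2.COLOR_RGB2HSV)[...,0]
    m=(h>7)&(h<22)&(abs(S[...,2]-.051)<.007)&(S[...,0]>-.155)&(S[...,0]<0.0)&(S[...,1]>-.01)&(S[...,1]<.06)
    if m.sum()>10: print(n,m.sum(),np.percentile(S[m],[1,50,99],axis=0).round(4).tolist(),cv2.minAreaRect(S[m][:,:2].astype(np.float32)))
E
```

```text
tcp saw [-0.28076894  0.01613139  0.05829579] 13.4 [ 0.09572179 -0.4590362  -0.84837322]
top 228 [[-0.1419, -0.0089, 0.0445], [-0.0901, 0.0149, 0.0508], [-0.0238, 0.0306, 0.0575]] ((-0.08072061836719513, 0.0100480318069458), (0.14604909718036652, 0.0671079009771347), 14.880711555480957)
scene 166 [[-0.1463, -0.0018, 0.0442], [-0.0916, 0.013, 0.05], [-0.0263, 0.0365, 0.0566]] ((-0.07934870570898056, 0.01494801789522171), (0.13677354156970978, 0.048453208059072495), 12.402493476867676)
```

The blank now lies along the fence (y centre about 15 mm, rear about -142 mm). I'll feed it gently, watching the force.

>>> {"api": "drive_tool", "payload": {"deltas": "-1 8 0 0 0; -1 4 0 0 0; -1 4 0 0 0; -1 6 0 0 0; -1 8 0 0 0"}}

```text
t: 14.0
tcp_pos: [0.5452, -0.1065, 0.0583]
tool_rot: [0.0, 0.716, 0.698, -0.0]
force: [-0.1, -0.3, -1.8]
width: 0.222
```

>>> {"api": "drive_tool", "payload": {"deltas": "-1 8 0 0 0; -1 8 0 0 0; -1 8 0 0 0; -1 6 0 0 0; -1 0 0 0 0"}}

```text
t: 14.5
tcp_pos: [0.546, -0.0759, 0.0583]
tool_rot: [-0.0, 0.716, 0.698, 0.0]
force: [0.4, 0.1, -0.8]
width: 0.222
```

>>> {"api": "drive_tool", "payload": {"deltas": "-1 5 0 0 0; -1 5 0 0 0; -1 5 0 0 0; -1 5 0 0 0; -1 0 0 0 0"}}

```text
t: 15.0
tcp_pos: [0.5465, -0.0562, 0.0583]
tool_rot: [-0.0, 0.716, 0.698, 0.0]
force: [-0.6, -0.6, -1.8]
width: 0.219
```

```bash
python3 -c "
from h import *
s=read_state();print('tcp saw',saw(s['tcp_pos']),s['t'],s['force'],s['tool_rot'])"
```

```text
tcp saw [-0.20029579  0.01627792  0.05825495] 15.0 [-0.62856437 -0.55800134 -1.83673371] [-2.16203150e-04  7.16235355e-01  6.97858774e-01  2.80653869e-05]
```

>>> {"api": "drive_tool", "payload": {"deltas": "-1 5 0 0 0; -1 5 0 0 0; -1 5 0 0 0; -1 5 0 0 0; -1 0 0 0 0"}}

```text
t: 15.5
tcp_pos: [0.547, -0.0362, 0.0583]
tool_rot: [-0.0, 0.716, 0.698, 0.0]
force: [0.1, 0.6, -0.2]
width: 0.218
```

>>> {"api": "drive_tool", "payload": {"deltas": "-1 5 0 0 0; -1 5 0 0 0; -1 5 0 0 0; -1 5 0 0 0; -1 0 0 0 0"}}

```text
t: 16.0
tcp_pos: [0.548, -0.0173, 0.0587]
tool_rot: [0.001, 0.716, 0.698, -0.0]
force: [0.2, -3.0, -0.5]
width: 0.217
```

>>> {"api": "drive_tool", "payload": {"deltas": "-1 5 0 0 0; -1 5 0 0 0; -1 5 0 0 0; -1 5 0 0 0; -1 0 0 0 0"}}

```text
t: 16.5
tcp_pos: [0.5484, 0.0039, 0.0583]
tool_rot: [-0.0, 0.716, 0.698, 0.001]
force: [1.3, -2.6, -1.2]
width: 0.218
```

>>> {"api": "drive_tool", "payload": {"deltas": "-1 5 0 0 0; -1 5 0 0 0; -1 5 0 0 0; -1 5 0 0 0; -1 0 0 0 0"}}

```text
t: 17.0
tcp_pos: [0.5486, 0.0242, 0.0582]
tool_rot: [-0.001, 0.716, 0.698, 0.0]
force: [0.6, -1.4, -1.2]
width: 0.219
```

```bash
python3 -c "
from h import *
s=read_state();print('tcp saw',saw(s['tcp_pos']),s['t'],s['force'],s['tool_rot'])"
```

```text
tcp saw [-0.11988429  0.01658302  0.0582011 ] 17.0 [ 0.6414876  -1.40425253 -1.19686223] [-5.37794592e-04  7.16316346e-01  6.97775397e-01  3.14435416e-04]
```

Tip at the mouth, blank front about 110 mm in. Now small steps, reading the force while moving.

>>> {"api": "drive_tool", "payload": {"deltas": "-1 2 0 0 0; -1 2 0 0 0; -1 2 0 0 0"}}

```text
t: 17.3
tcp_pos: [0.5487, 0.0287, 0.0584]
tool_rot: [0.0, 0.716, 0.698, -0.001]
force: [-0.2, -5.2, 0.9]
width: 0.219
```

>>> {"api": "drive_tool", "payload": {"deltas": "-1 2 0 0 0; -1 2 0 0 0"}}

```text
t: 17.5
tcp_pos: [0.5488, 0.0326, 0.0585]
tool_rot: [0.0, 0.716, 0.698, -0.001]
force: [0.2, -5.3, 0.1]
width: 0.222
```

>>> {"api": "drive_tool", "payload": {"deltas": "-1 2 0 0 0; -1 2 0 0 0"}}

```text
t: 17.7
tcp_pos: [0.5489, 0.0367, 0.0584]
tool_rot: [0.0, 0.716, 0.698, -0.001]
force: [-0.1, -6.2, 0.3]
width: 0.223
```

>>> {"api": "drive_tool", "payload": {"deltas": "-1 2 0 0 0"}}

```text
t: 17.8
tcp_pos: [0.549, 0.0387, 0.0584]
tool_rot: [0.0, 0.716, 0.698, -0.0]
force: [0.1, -5.0, 0.6]
width: 0.22
```

>>> {"api": "drive_tool", "payload": {"deltas": "-1 2 0 0 0"}}

```text
t: 17.9
tcp_pos: [0.5491, 0.0407, 0.0584]
tool_rot: [0.0, 0.716, 0.698, -0.0]
force: [0.0, -5.3, 1.0]
width: 0.22
```

Steady sliding force is about 5.3 N. Continuing, two rows per call.

>>> {"api": "drive_tool", "payload": {"deltas": "-1 2 0 0 0; -1 1.5 0 0 0"}}

```text
t: 18.1
tcp_pos: [0.5491, 0.0443, 0.0584]
tool_rot: [0.0, 0.716, 0.698, -0.0]
force: [0.2, -5.6, -0.0]
width: 0.22
```

>>> {"api": "drive_tool", "payload": {"deltas": "-1 1.5 0 0 0; -1 1.5 0 0 0"}}

```text
t: 18.3
tcp_pos: [0.5493, 0.0474, 0.0584]
tool_rot: [0.0, 0.716, 0.698, -0.0]
force: [-0.0, -5.0, 0.8]
width: 0.22
```

>>> {"api": "drive_tool", "payload": {"deltas": "-1 1.5 0 0 0; -1 1.5 0 0 0"}}

```text
t: 18.5
tcp_pos: [0.5494, 0.0503, 0.0584]
tool_rot: [0.0, 0.716, 0.698, -0.0]
force: [0.2, -5.4, 1.3]
width: 0.219
```

>>> {"api": "drive_tool", "payload": {"deltas": "-1 1.5 0 0 0; -1 1.5 0 0 0"}}

```text
t: 18.7
tcp_pos: [0.5494, 0.0534, 0.0584]
tool_rot: [-0.0, 0.716, 0.698, -0.0]
force: [-0.2, -5.0, -0.0]
width: 0.222
```

>>> {"api": "drive_tool", "payload": {"deltas": "-1 1.5 0 0 0; -1 1.5 0 0 0"}}

```text
t: 18.9
tcp_pos: [0.5495, 0.0564, 0.0584]
tool_rot: [0.0, 0.716, 0.698, -0.0]
force: [1.0, -4.8, 1.4]
width: 0.218
```

>>> {"api": "drive_tool", "payload": {"deltas": "-1 1.5 0 0 0; -1 1.5 0 0 0"}}

```text
t: 19.1
tcp_pos: [0.5497, 0.0587, 0.0586]
tool_rot: [0.001, 0.716, 0.698, -0.001]
force: [-0.5, -9.6, 1.8]
width: 0.221
```

Contact with the stop is felt at about y 0.0563. Pressing a little more, 1 mm at a time.

>>> {"api": "drive_tool", "payload": {"deltas": "-1 1 0 0 0"}}

```text
t: 19.2
tcp_pos: [0.5498, 0.0593, 0.0587]
tool_rot: [0.001, 0.716, 0.698, -0.001]
force: [-0.7, -9.6, 2.5]
width: 0.22
```

>>> {"api": "drive_tool", "payload": {"deltas": "-1 1 0 0 0"}}

```text
t: 19.3
tcp_pos: [0.5498, 0.0599, 0.0588]
tool_rot: [0.001, 0.716, 0.698, -0.001]
force: [-1.5, -12.3, 3.1]
width: 0.22
```

>>> {"api": "drive_tool", "payload": {"deltas": "-1 0.5 0 0 0; -1 0 0 0 0"}}

```text
t: 19.5
tcp_pos: [0.5499, 0.0602, 0.0588]
tool_rot: [0.001, 0.716, 0.698, -0.002]
force: [-0.7, -9.9, 2.1]
width: 0.218
```

The stop is pressed in about 4 mm (force about 10–12 N against 5.2 N sliding). Drawing the stick straight out, then up.

>>> {"api": "drive_tool", "payload": {"deltas": "-1 -2 0 0 0; -1 -4 0 0 0; -1 -10 0 0 0; -1 -20 0 0 0; -1 -25 0 0 0"}}

```text
t: 20.0
tcp_pos: [0.5475, 0.0013, 0.0579]
tool_rot: [-0.001, 0.716, 0.698, 0.0]
force: [0.9, -0.3, -1.5]
width: 0.22
```

>>> {"api": "drive_tool", "payload": {"deltas": "-1 -25 0 0 0; -1 -30 0 0 0; -1 -30 0 0 0; -1 -20 0 0 0; -1 0 0 0 0"}}

```text
t: 20.5
tcp_pos: [0.5452, -0.1061, 0.0583]
tool_rot: [-0.0, 0.718, 0.697, 0.0]
force: [-0.3, -0.2, -0.7]
width: 0.221
```

>>> {"api": "drive_tool", "payload": {"deltas": "-1 0 0 -20 0; -1 0 0 -40 0; -1 0 0 -45 0; -1 0 0 -40 0; -1 0 0 0 0"}}

```text
t: 21.0
tcp_pos: [0.549, -0.1042, 0.2109]
tool_rot: [0.006, 0.716, 0.698, 0.003]
force: [0.2, 0.6, -1.2]
width: 0.22
```

```bash
python3 - <<'E'
from h import *
s=read_state();print(s["tcp_pos"],s["tool_rot"],s["t"],s["force"])
f=grab_frame("wrist");save("i",f,None,1.25)
S=saw(cloud(f,True)).reshape(-1,3);t=saw(s["tcp_pos"])
for k in(.03,.06,.09,.115):
    w=S[(abs(S[:,2]-t[2]+.0155)<.008)&(abs(S[:,0]-t[0]-k)<.008)&(abs(S[:,1]-t[1])<.03)];print(k,len(w),w.mean(0).round(4)-t)
E
```

```text
[ 0.54898173 -0.10420489  0.21088909] [0.005769   0.71606968 0.6979973  0.00327024] 21.0 [ 0.248277    0.6073447  -1.24432297]
0.03 1296 [ 0.03018083  0.00013888 -0.01478909]
0.06 1436 [ 0.06008083  0.00043888 -0.01488909]
0.09 1490 [ 0.08998083  0.00043888 -0.01498909]
0.115 1111 [ 0.11338083  0.00053888 -0.01508909]
```

View pics/i.png

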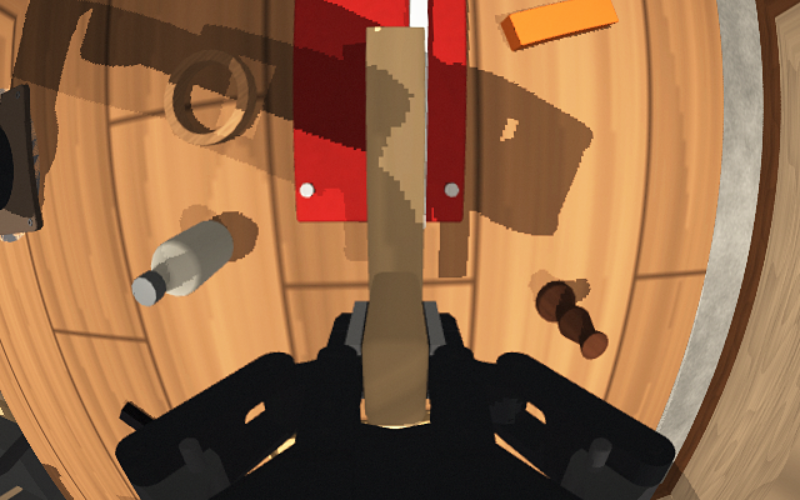

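The bench is undisturbed (glue, tape, spindle and orange block all in place), and the stick is still level in the grip. Returning to the tray.

>>> {"api": "drive_tool", "payload": {"deltas": "-1 -30 -6 0 0; -1 -40 -9 0 0; -1 -40 -9 0 0; -1 -40 -9 0 0; -1 -40 -9 0 0"}}

```text
t: 21.55
tcp_pos: [0.4969, -0.2925, 0.2006]
tool_rot: [-0.002, 0.716, 0.698, 0.0]
force: [1.1, -0.6, -1.3]
width: 0.219
```

>>> {"api": "drive_tool", "payload": {"deltas": "-1 -40 -8 0 0; -1 -30 -5 0 0; -1 -20 -4 0 0; -1 0 0 0 8.5; -1 0 0 0 8.5"}}

```text
t: 22.05
tcp_pos: [0.4783, -0.3816, 0.2012]
tool_rot: [-0.002, 0.814, 0.581, 0.0]
force: [0.2, 0.6, -1.9]
width: 0.225
```

>>> {"api": "drive_tool", "payload": {"deltas": "-1 0 0 0 8.5; -1 0 0 0 8.5; -1 0 0 0 8.5; -1 0 0 0 8.5; -1 0 0 0 8.5"}}

```text
t: 22.55
tcp_pos: [0.4788, -0.3806, 0.2014]
tool_rot: [-0.002, 0.969, 0.248, -0.001]
force: [-0.3, 0.7, -0.7]
width: 0.226
```

>>> {"api": "drive_tool", "payload": {"deltas": "-1 0 0 0 8.5; -1 0 0 0 8.5; -1 0 0 0 1.9; -1 0 0 0 0; -1 0 0 0 0"}}

```text
t: 23.05
tcp_pos: [0.4788, -0.3812, 0.2021]
tool_rot: [-0.001, 0.996, 0.089, -0.001]
force: [0.8, -1.1, -1.0]
width: 0.22
```

```bash
cat > t.py <<'E'
from h import *
s=read_state();q=s["tool_rot"];y=2*np.arctan2(q[2],q[1]);d=(np.array([.4825,-.3865])-s["tcp_pos"][:2])*1e3
print(s["tcp_pos"],"yaw",np.degrees(y),"t",s["t"],"tx",d@[np.cos(y),np.sin(y)],"ty",d@[np.sin(y),-np.cos(y)],"turn",np.degrees(y)-10.1)
E
python3 t.py
```

```text
[ 0.47883413 -0.38118676  0.20206341] yaw 10.174265847908925 t 23.05 tx 2.6696763163694865 ty 5.8772391425169 turn 0.07426584790892576
```

>>> {"api": "drive_tool", "payload": {"deltas": "-1 2.5 5.5 20 0; -1 0 0 40 0; -1 0 0 40 0; -1 0 0 30 0; -1 0 0 10 0"}}

```text
t: 23.55
tcp_pos: [0.4802, -0.3845, 0.0585]
tool_rot: [-0.004, 0.996, 0.088, -0.003]
force: [0.0, -0.1, -1.5]
width: 0.223
```

>>> {"api": "drive_tool", "payload": {"deltas": "-1 0 0 0 0; -1 0 0 0 0; -1 0 0 0 0"}}

```text
t: 23.85
tcp_pos: [0.4837, -0.3886, 0.066]
tool_rot: [0.002, 0.996, 0.088, 0.001]
force: [-0.3, -0.1, -0.2]
width: 0.224
```

```bash
python3 t.py
```

```text
[ 0.4836805  -0.38858396  0.06600733] yaw 10.092521783762088 t 23.85 tx -0.7970450822036664 ty -2.2585780519426653 turn -0.007478216237911894
```

Down 24 mm to 0.042, then slowly onto the floor.

>>> {"api": "drive_tool", "payload": {"deltas": "-1 -1 -2 10 0; -1 0 0 8 0; -1 0 0 5 0; -1 0 0 1 0; -1 0 0 0 0"}}

```text
t: 24.35
tcp_pos: [0.4809, -0.3856, 0.0405]
tool_rot: [-0.0, 0.996, 0.088, -0.0]
force: [-2.5, 2.2, 7.4]
width: 0.224
```

>>> {"api": "drive_tool", "payload": {"deltas": "-1 0 0 0 0"}}

```text
t: 24.45
tcp_pos: [0.481, -0.3855, 0.0405]
tool_rot: [-0.0, 0.996, 0.088, -0.0]
force: [-1.8, 2.2, 6.3]
width: 0.223
```

The stick is on the tray floor (z force +7 N at the original height). Opening and rising.

>>> {"api": "drive_tool", "payload": {"deltas": "-0.4 0 0 0 0; 0 0 0 0 0; 0.5 0 0 0 0; 1 0 0 0 0; 1 0 0 0 0"}}

```text
t: 24.95
tcp_pos: [0.481, -0.3853, 0.0391]
tool_rot: [-0.0, 0.996, 0.088, -0.0]
force: [0.1, 0.4, -0.5]
width: 0.954
```

>>> {"api": "drive_tool", "payload": {"deltas": "1 0 0 0 0; 1 0 0 0 0; 1 0 0 0 0; 1 0 0 -5 0; 1 0 0 -20 0"}}

```text
t: 25.45
tcp_pos: [0.4796, -0.3839, 0.0623]
tool_rot: [-0.002, 0.996, 0.088, -0.002]
force: [0.3, -0.4, -0.4]
width: 0.999
```

>>> {"api": "drive_tool", "payload": {"deltas": "1 0 0 -40 0; 1 0 0 -45 0; 1 0 0 -45 0; 1 0 0 -45 0; 1 0 0 0 0"}}

```text
t: 25.95
tcp_pos: [0.4838, -0.3884, 0.2495]
tool_rot: [0.007, 0.996, 0.088, 0.005]
force: [-0.1, -0.4, 1.2]
width: 1.001
```

```bash
python3 - <<'E'
from h import *
s=read_state();print(s["tcp_pos"],s["t"],s["width"],s["force"])
f=grab_frame("wrist");P=cloud(f,True);X,Y,Z=P[...,0],P[...,1],P[...,2];box=(X>.36)&(X<.66)&(Y>-.47)&(Y<-.3)
for n,lo,hi in(("tray",.017,.0222),("bar",.0232,.029),("handle",.07,.1)):
    q=P[box&(Z>lo)&(Z<hi)];r=cv2.minAreaRect(q[:,:2].astype(np.float32));print(n,len(q),q[:,2].mean().round(4),np.round(r[0],4),np.round(r[1],4),round(r[2],2))
t=grab_frame("top")
S=saw(cloud(t));h=cv2.cvtColor(t["frame"],cv2.COLOR_RGB2HSV)[...,0]
m=(h>7)&(h<22)&(abs(S[...,2]-.051)<.006)&(S[...,0]>-.2)&(S[...,0]<-.01)&(S[...,1]>.005)&(S[...,1]<.06);print("blank pixels before mouth",m.sum())
a=cv2.resize(f["frame"][...,::-1],(640,400))
o=np.zeros((600,640,3),np.uint8);o[:400]=a;o[400:]=cv2.resize(t["frame"][120:250,165:475][...,::-1],(477,200)).shape and cv2.copyMakeBorder(cv2.resize(t["frame"][120:250,165:475][...,::-1],(477,200)),0,0,0,163,0)
cv2.imwrite("pics/j.png",o)
E
```

```text
[ 0.48381077 -0.38838312  0.24948528] 25.95 1.000528680289885 [-0.07949388 -0.41624621  1.15960831]
tray 2086 0.0204 [ 0.5058 -0.3906] [0.2492 0.0813] 10.3
bar 2408 0.0258 [ 0.5129 -0.3797] [0.2238 0.0266] 9.28
handle 654 0.0874 [ 0.4814 -0.3859] [0.0351 0.0186] 10.12
blank pixels before mouth 1
```

View pics/j.png

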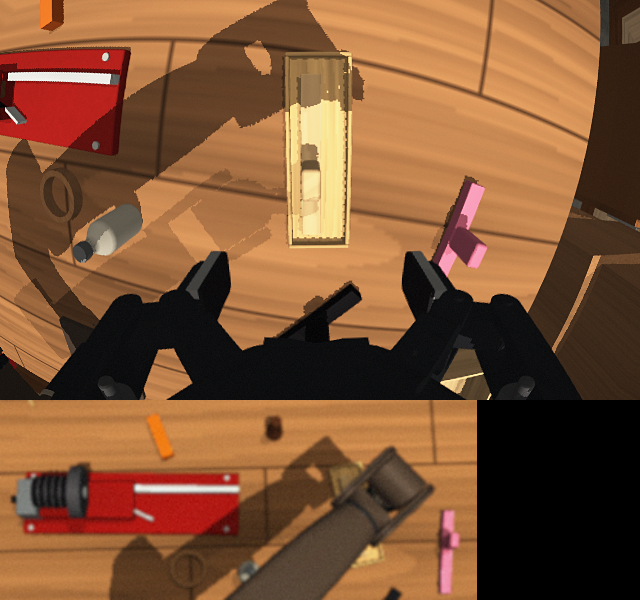

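The final view shows the stick in its tray, handle up at (310,180) and level (handle top 0.087 m, as before). The bed in front of the mouth is empty, the bystanders look unmoved, and the arm is clear. Handing in.

```bash
python3 -c "
from workcell import sign_off; print(sign_off())"
```

```text
the job is handed in; nothing more can be done
None
```

The job is done and handed in at about 26 s of the 67 s. The blank is in the tunnel against the stop, and the push stick is back in its tray, handle up.

- **Feeding:** I gripped the stick by its handle and used its side to ease the blank 8–9 mm onto the fence. I then pushed the blank in with the flat end.
- **Stop:** Sliding took a steady 5.3 N. The force rose to between 10 and 12 N at the stop, and I pressed it in by about 4 mm before drawing the stick straight out.
- **Last checks:** The stick lies level in the tray, with its handle about 2 mm from where it started and the same angle and height. No blank is visible in front of the mouth. Glue, tape, spindle and the look-alikes look unmoved by eye in the pictures.
- **Not confirmed:** The blank's final seat on the stop is hidden, so I know it only from the force and travel readings.
- **Disagreed:** One height check did not match. Triangulating the blank from two views gave 30 mm, because its outline was partly in shadow. The depth reading of 51 mm fitted the stated sizes, so I used that.

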